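# Lock the topping chest and put its key away

## Robot

A 6-joint arm with a two-finger parallel gripper is mounted at the origin on the work surface. World frame = base frame: x ahead of the robot, y to its left, z up, the work surface at z = 0. Lengths are in mm, angles in rad, forces in N, time in s.
With the tool pointing down it reaches from about 275 to 750 mm from the base axis. Payload 10.2 kg.
Tool frame: the origin (TCP) lies midway between the tips of the shut fingers; the grasp point (between the pads) lies 19 mm behind it; z points along the fingers, y is the direction in which the jaws open and shut (so a half turn about z gives the same grasp; the last joint's range is limited). The gripper opens to 85 mm and grips with 20 to 120 N. Pads are 22 mm wide; open, the fingers measure 114 mm over their backs; the gripper's body (76 mm by 85 mm) begins 54 mm behind the grasp point. The pads swing forward as they close: fully open they stand 13 mm farther back than shut.
Start: joints at [-0.223, 0.313, 1.498, -0, 1.331, -0.223], TCP at [525.006, -0.013, 231.294] pointing down, gripper open.
Joint ranges: [-2.94, 2.94], [-0.97, 2.17], [0.19, 2.56], [-1.23, 4.37], [0.02, 3.11], [-2.88, 2.88]. Speed limits (rad/s): [2.39, 2.39, 3.01, 3.14, 3.14, 3.14].

## Interface

Orientations are given as a unit quaternion [w, x, y, z].
In Python, from rig import sense, optics, ctrl gives the robot as it stands.
- The arm moves only by the tool play_rows, never from a script. Its argument "plan" is a list of rows, each a list of 7 numbers: the shift along the world's x, y, z in mm, then the turn, a rotation vector about the world's x, y, z in rad, then the opening, from -1 (shut) to 1 (fully open), so that 0 is half open. A call has 1 to 5 rows; each row shifts and turns the pose as measured when the row begins; what a row does not reach is not made up. A row lasts 1/12 s, in which the tool goes at most 41.7 mm and 7.16 degrees, less where a joint would pass 70% of its speed; a pose out of reach is approached as far as the arm can. A call is refused whole if a number of a shift passes 41.7 or a number of a turn 0.125, either way. A call with a gripper value outside its range is refused whole. The fingers move at their own pace and stop on an object; "grip_force" is the grip in N (left out, the last holds). Time passes only in rows, so rows that do not move let the fingers close. It gives the time, the measured TCP pose, the force and the opening at its end, in the units of the state.
- sense(): the state, without advancing time (a new reading comes with each control period).
- optics.capture(name): name is "scene" or "side" or "wrist"; returns a dict with "img" (480x640x3 uint8, blue, green, red), "fx", "fy", "cx", "cy" (pixels), "dist" ([k1, k2, p1, p2, k3] as OpenCV has them; the pictures are not rectified), "world_to_cam" (4x4, takes a point from world to camera coordinates). Camera axes: x right, y up, looking along -z (the intrinsics and any distortion apply to the point x, -y, -z); pixel columns grow to the right and rows downward; lengths in mm; the calibration is good to about 2 mm. A picture is of the moment at which its call begins. There is no depth.
- ctrl.finish_job(): hands the job in, once; it reports no verdict.
The state is a dict: "time_s": time; "joints": joint angles; "dq": joint speeds; "tau": joint torques, N m; "eef_pos": TCP position; "ee_rot": TCP orientation; "force": force on the tool from outside, world axes, zero at the start; "wrist_torque": the same for the moment, N m; "grip_width": opening from 0.0 (shut) to 1.0 (fully open).
Only numpy, scipy, OpenCV 4.12 (cv2) and the standard library are available. Lean on these libraries where they do the work, as an engineer would, in place of code of your own. Each camera call takes 0.05 s, during which the arm holds its last target. There are 200 camera calls.

## Task

Lock up the topping chest: turn the key that was left in its lock clockwise (seen from above), gently, until it comes to its stop and the bolt is fully home in the keeper. Then turn it back to the one position where it will come out, draw it out without forcing it, set it down in the coin tray and leave it lying there. Leave the other things on the counter where they are.

Things in the scene. Friction and masses are not known exactly. Their poses are not given: they have to be found in the camera images.
- chest: Low steel chest, 180 (its x) x 240 (its y) x 90 tall, fixed, yaw up to 0.3 rad; origin at the centre of its underside, z up. On top, around the lock's axis, a dark square lock case 54 x 54, 20 tall (bezel to 23), with a brass face; a keeper beside it. Only the sprinkles jar stands higher.
- lock (a point): Centre of the brass lock face, on the lock's upright axis, 20 above the chest's top (chest x -20, y -45). The face, 8 thick, has a round hole for the key's shaft with one notch 5.5 wide, the only way out for the key's bit: within about 0.05 rad of it the key comes straight up; elsewhere the bit catches under the face after rising about 4.
- lock_floor (a point): Where the key's foot rests, on the lock's axis level with the chest's top. Angles of the bit about this axis, counter-clockwise from above, from the chest's -x: start near +0.5 rad; meets the bolt near +0.3; stop, bolt home, near -0.3; other stop near +1.65. The notch differs each time, +0.75 to +1.45: find it by feel, lifting lightly while turning.
- bolt (a joint): The lock's steel bolt, in m: 0 withdrawn (start), 0.007 fully thrown, its nose across the 4 mm gap and in the keeper. Slides along the chest's +y, moved only by the key's bit, and stays where it is left (2 N of friction).
- keeper (a point): Top of the keeper, a small dark bracket 20 x 13 x 17 tall that takes the bolt's nose, 37 from the lock's axis towards the chest's +y and 14 to its -x.
- key: Loose 45 g key standing in the lock. Origin at the centre of its foot, z up the shaft, x along the bit. Shaft 8 across; flat bit at the foot 4 thick, 8 tall, reaching 16 from the axis. Turning takes about 0.03 Nm, up to 0.12 driving the bolt, then rises steeply at the stop: 0.15 to 0.2 there is enough. Over 48 N of contact force in the lock, all contacts added (some 20 N at the bow, or 0.25 Nm at the stop), spoils it.
- key_bow (a point): Centre of the key's flat black bow, 51 above its foot: 30 (key x) x 8 (key y) x 30 tall, from 36 to 66 above the foot; grip it across the 8. The key has a little play and may lean about 0.05 rad in the lock, and may lag a gripping hand by 0.2 rad each way; it may be let go and gripped anew at any angle.
- tray: Shallow blue coin tray, 140 (its x) x 210 (its y) x 18 tall, walls and floor 5 thick, fixed; origin at the centre of its underside. Let go upright on the floor near the middle, the key falls over across its flat (along key y); the tray is long enough along its own y for that.
- sauce: Bystander: white squeeze bottle, 48 across, 150 tall, standing between chest and tray (leave alone). Origin at the centre of its underside.
- sprinkles: Bystander: clear jar of 40 across, 55 tall, standing on the lid half of the chest (leave alone). Origin at the centre of its underside.
- paper_cup: Bystander: paper cup, 80 across, 85 tall (leave alone). Origin at the centre of its underside.
- steel_cup: Bystander: steel cup, 76 across, 90 tall (leave alone). Origin at the centre of its underside.
- scraper: Bystander: spatula lying on the counter (leave alone). Origin at the centre of its underside.
- napkins: Bystander: stack of napkins, 110 x 110 x 70 tall (leave alone). Origin at the centre of its underside.
- syrup: Bystander: steel can, 70 across, 130 tall (leave alone). Origin at the centre of its underside.

How it is judged:
By the outcome, as a careful person would: the job done as asked, in the order asked, and still so for the second after the job is handed in, with the robot touching nothing.
It also fails if it takes over 72 s, if anything falls off the work surface, if the arm or the gripper's body presses on something with over 40 N, if the wrist force passes 120 N, or if a joint passes its speed limit or range.

## Working session

There is one attempt and no reset: what is moved stays moved. The work goes in short steps, Python scripts to look and compute and a tool call to move; the robot and the scene stay as the last step left them, time stands still between calls to the robot, and variables do not carry over. Pictures are saved under pics/ and viewed, about 8 in all and at most 12, crops included, and the job is handed in when it is done.

Besides the shell and the picture viewer there is one more tool, called after "Emit:" in YAML: its name, and indented under it one key for each argument. play_rows: Moves the arm, as the interface text tells. Its arguments: {"type":"object","properties":{"plan":{"type":"array"},"grip_force":{"type":"number"}},"required":["plan"]}

```bash
mkdir -p pics; ls; cat > h.py <<'E'
import numpy as np, cv2
from rig import sense, optics, ctrl
def cam(n,save=None):
    c=optics.capture(n)
    if save: cv2.imwrite('pics/'+save,c['img'])
    return c
def K(c): return np.array([[c['fx'],0,c['cx']],[0,c['fy'],c['cy']],[0,0,1.]])
def ray(c,uv):
    p=cv2.undistortPoints(np.array(uv,float).reshape(-1,1,2),K(c),np.array(c['dist'],float)).reshape(-1,2)
    d=np.c_[p[:,0],-p[:,1],-np.ones(len(p))]
    M=np.array(c['world_to_cam']);R=M[:3,:3];return -R.T@M[:3,3],d@R
def onz(c,uv,z):
    o,d=ray(c,uv);return o+d*((z-o[2])/d[:,2])[:,None]
def proj(c,P):
    M=np.array(c['world_to_cam']);q=np.atleast_2d(P)@M[:3,:3].T+M[:3,3]
    q=q*[1,-1,-1];return cv2.projectPoints(q,np.zeros(3),np.zeros(3),K(c),np.array(c['dist'],float))[0].reshape(-1,2)
E
python3 - <<'E'
from h import *
s=sense();print(s)
a=cam('scene','a.png');b=cam('side','b.png');w=cam('wrist','w.png')
for c in(a,b,w):print(np.linalg.inv(c['world_to_cam'])[:3].round(2),c['fx'],c['dist'])
cv2.imwrite('pics/ab.png',np.vstack([cv2.resize(np.hstack([a['img'],b['img']]),(800,300)),cv2.resize(np.hstack([w['img'],w['img']]),(800,300))])[:, :])
E
```

```text
pics
{'time_s': 0.0, 'joints': array([-2.23384797e-01,  3.13461680e-01,  1.49842972e+00, -1.11404680e-05,
        1.33097357e+00, -2.23430819e-01]), 'dq': array([-1.53768884e-03, -6.44989771e-05, -4.89411100e-04,  8.01441691e-05,
       -6.92567858e-05, -6.67827137e-04]), 'tau': array([-5.78409599e-04, -4.12261176e+01, -2.59742296e+01, -3.58453699e-04,
        4.11797926e-03, -1.23038126e-05]), 'eef_pos': array([5.24752113e+02, 4.92965466e-02, 2.30731861e+02]), 'ee_rot': array([-5.35432530e-04,  7.07089429e-01,  7.07123847e-01, -3.43568907e-04]), 'force': array([-0.17014002, -0.38227344,  0.65736768]), 'wrist_torque': array([-0.01667313, -0.05625526,  0.02647506]), 'grip_width': 0.9997465068791801}
[[ 7.80000e-01 -4.70000e-01  4.10000e-01  1.15348e+03]
 [ 6.30000e-01  6.00000e-01 -5.00000e-01 -5.93520e+02]
 [-1.00000e-02  6.50000e-01  7.60000e-01  1.10331e+03]] 512.9107784810544 [-0.00458596  0.          0.          0.          0.        ]
[[-7.00000e-01  4.70000e-01 -5.30000e-01 -1.54020e+02]
 [-7.10000e-01 -4.60000e-01  5.40000e-01  7.99460e+02]
 [ 1.00000e-02  7.60000e-01  6.60000e-01  1.04895e+03]] 590.0617747476076 [-0.17325517  0.          0.          0.          0.        ]
[[ 1.0000e+00 -0.0000e+00  0.0000e+00  5.2460e+02]
 [-0.0000e+00  9.6000e-01  2.9000e-01  7.2210e+01]
 [-0.0000e+00 -2.9000e-01  9.6000e-01  3.7426e+02]] 409.00716024582596 [-0.03821913  0.          0.          0.          0.        ]
```

View pics/a.png

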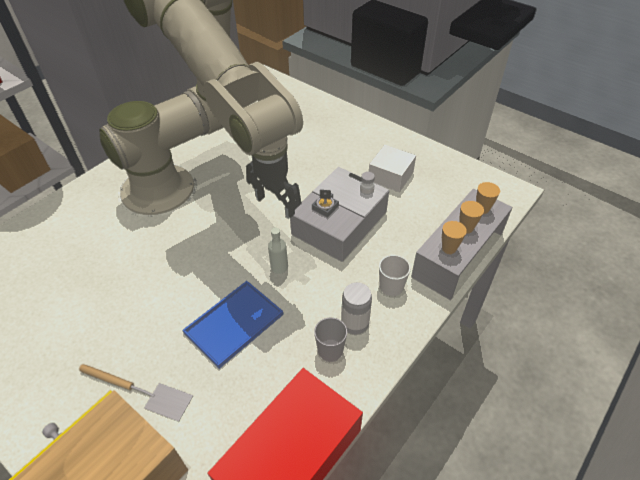

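View pics/w.png

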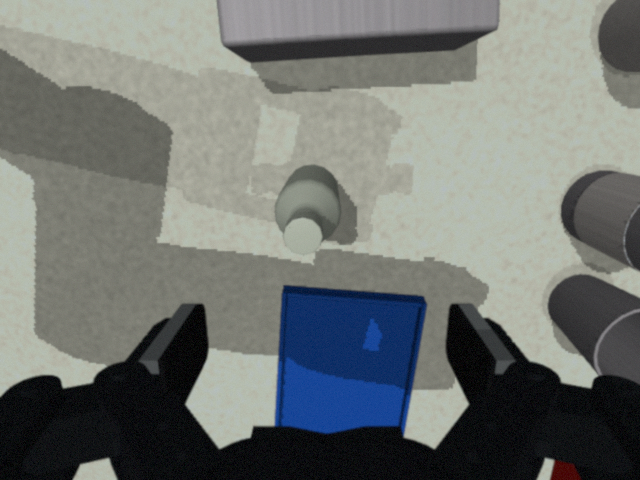

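The scene view shows the chest at about (340,213) with the lock and key at (325,203) and the jar at (367,183). The tray is at (233,323) and the bottle at (278,255). The wrist view shows the tray below the gripper, the bottle at (305,215), and the chest edge at the top.

```bash
python3 - <<'E'
from h import *
a=cam('scene')
print('lock',onz(a,[[325,203]],112),'bowtop',onz(a,[[326,192]],156))
print('chest corners top',onz(a,[[331,169],[388,196],[342,242],[293,217]],90).round())
print('tray',onz(a,[[184,328],[245,283],[283,314],[220,364]],18).round())
print('sauce',onz(a,[[276,233]],150).round(),'jar',onz(a,[[367,176]],145).round())
cv2.imwrite('pics/c.png',cv2.resize(a['img'][140:280,260:430],None,fx=4,fy=4,interpolation=cv2.INTER_CUBIC))
E
```

```text
lock [[523.86188193 190.50341286 112.        ]] bowtop [[527.87864083 189.97558344 156.        ]]
chest corners top [[434. 332.  90.]
 [632. 341.  90.]
 [635. 122.  90.]
 [475. 111.  90.]]
tray [[ 464. -292.   18.]
 [ 485.  -99.   18.]
 [ 628. -109.   18.]
 [ 605. -305.   18.]]
sauce [[518.   1. 150.]] jar [[570. 320. 145.]]
```

View pics/c.png

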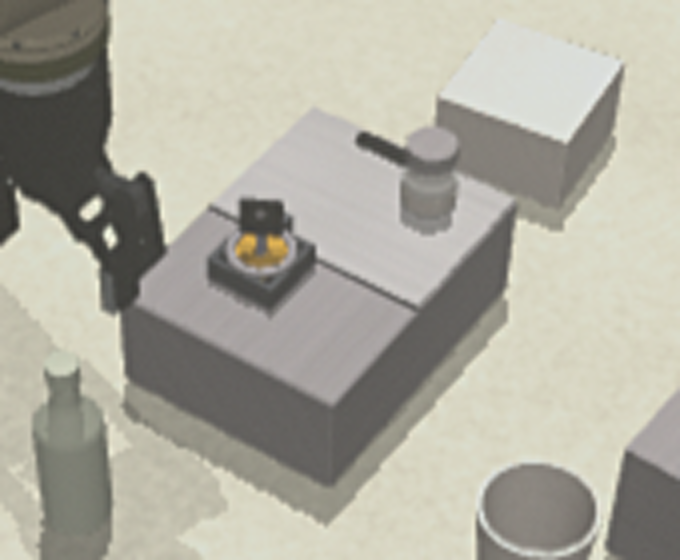

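The zoomed view shows the lock case at crop (262,255), with the black bow standing above it and leaning up and left. The jar is at crop (430,180), with a dark handle beside it. Next I move the wrist camera above the lock.

Emit:
play_rows:
  plan:
    - [0,36,14,0,0,0,1]
    - [0,38,14,0,0,0,1]
    - [0,38,14,0,0,0,1]
    - [0,38,14,0,0,0,1]
    - [0,38,14,0,0,0,1]

```text
time_s: 0.62
eef_pos: [523.0, 188.2, 299.6]
ee_rot: [-0.003, 0.711, 0.703, -0.004]
force: [1.7, -0.6, 0.3]
grip_width: 1.002
```

```bash
python3 - <<'E'
from h import *
w=cam('wrist','w2.png');s=sense();print(s['eef_pos'],s['ee_rot'],s['time_s'])
print(proj(w,[[524,190,112],[524,190,156]]))
E
```

```text
[522.7488126  194.30551433 302.4519516 ] [-0.00273503  0.70959329  0.70460577 -0.00077438] 0.6667
[[330.16357611 201.03250618]
 [330.14133696 213.77000388]]
```

View pics/w2.png

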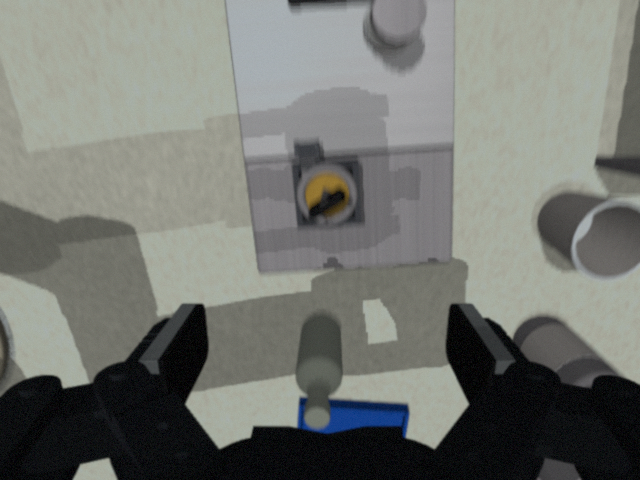

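The wrist view shows the lock face at (328,193), the bow running from about (310,215) to (344,197), and the keeper at (308,150). The chest edges are nearly aligned with the image, with a yaw of about 0.05. Next I measure these more finely.

```bash
python3 - <<'E'
from h import *
w=cam('wrist')
print('div',onz(w,[[247,157],[452,146]],90).round(1)); print('front',onz(w,[[260,271],[452,262]],90).round(1)); print('left',onz(w,[[229,10],[258,262]],90).round(1))
im=w['img'];hsv=cv2.cvtColor(im,cv2.COLOR_BGR2HSV)
m=cv2.inRange(hsv,(10,120,90),(30,255,255));m[:150]=0;m[240:]=0
ys,xs=np.nonzero(m);print('brass',len(xs),xs.min(),xs.max(),ys.min(),ys.max())
roi=im[140:250,270:390].copy();cv2.imwrite('pics/w3.png',cv2.resize(roi,None,fx=6,fy=6,interpolation=cv2.INTER_CUBIC))
print('bezel c',onz(w,[[328,193]],113).round(1))
E
```

```text
div [[453.1 230.8  90. ]
 [629.3 239.1  90. ]]
front [[458.8 125.4  90. ]
 [637.6 133.3  90. ]]
left [[445.4 346.4  90. ]
 [457.4 134.4  90. ]]
brass 697 306 347 185 223
bezel c [[522.8 203.2 113. ]]
```

View pics/w3.png

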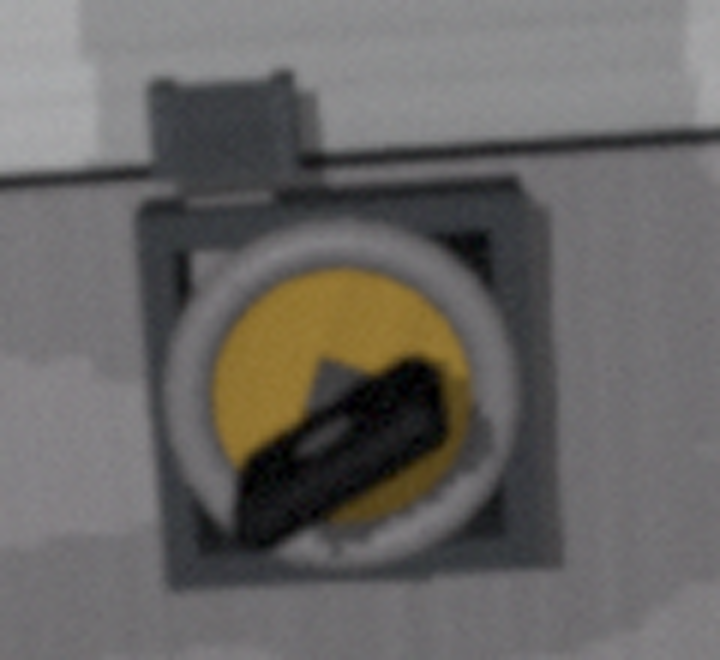

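The crop shows the bezel centred at crop (342,393), which is pixel (327,205.5). The bow runs at about 0.56 rad in the image from lower left to upper right. That matches a bit angle of +0.5 plus the yaw.

```bash
python3 - <<'E'
from h import *
w=cam('wrist');s=sense()
L=onz(w,[[327,205.5]],113)[0];print(L.round(1))
P=lambda x,y:[270+x/6,140+y/6]
print('bowtop low edge',onz(w,[P(265,545),P(450,430)],156).round(1))
# case bottom-left/right at z=110
c=onz(w,[P(140,210),P(520,185),P(168,587),P(560,563)],110);print(c.round(1),c.mean(0).round(1))
n=np.array([-np.sin(.05),np.cos(.05)]);
print('from front edge',(L[:2]-[548.2,129.3])@n, s['eef_pos'],s['joints'].round(3))
E
```

```text
[522.3 189.5 113. ]
bowtop low edge [[513.  180.1 156. ]
 [535.5 194.4 156. ]]
[[494.8 214.5 110. ]
 [546.6 217.6 110. ]
 [497.3 160.6 110. ]
 [553.1 163.9 110. ]] [523.  189.2 110. ]
from front edge 61.38006420121761 [523.19332095 188.660013   299.59230991] [1.350e-01 3.500e-01 1.270e+00 1.000e-03 1.529e+00 1.430e-01]
```

```bash
python3 - <<'E'
from h import *
w=cam('wrist');print(sense()['eef_pos'],sense()['dq'].round(4))
im=w['img']
hsv=cv2.cvtColor(im,cv2.COLOR_BGR2HSV)
m=cv2.inRange(hsv,(10,120,60),(30,255,255));m[:150]=0;m[250:]=0
ys,xs=np.nonzero(m);print('brass',xs.min(),xs.max(),ys.min(),ys.max());h=cv2.convexHull(np.c_[xs,ys]);e=cv2.fitEllipse(h);print(e)
g=cv2.resize(cv2.cvtColor(im[150:270,260:400],cv2.COLOR_BGR2GRAY),None,fx=4,fy=4)
c=cv2.HoughCircles(g,cv2.HOUGH_GRADIENT,1,30,param1=100,param2=25,minRadius=70,maxRadius=140)
if c is not None:
  for q in c[0][:4]:
    p=[260+q[0]/4,150+q[1]/4];print(p,q[2]/4,onz(w,[p],113).round(1))
print('brassc',onz(w,[e[0]],110).round(1))
d=cv2.inRange(hsv,(0,0,0),(180,255,45));d[:180]=0;d[250:]=0;d[:,:300]=0;d[:,355:]=0
n,l,st,ce=cv2.connectedComponentsWithStats(d)
k=1+st[1:,4].argmax();ys,xs=np.nonzero(l==k);r=cv2.minAreaRect(np.c_[xs,ys].astype(np.float32));print('bow',st[k],r,onz(w,[r[0]],148).round(1),onz(w,cv2.boxPoints(r),156).round(1))
E
```

```text
[523.2210258  187.06358169 298.73668975] [-0.0447 -0.      0.0285 -0.0033 -0.0031 -0.0075]
brass 305 347 178 220
((326.1967468261719, 198.8094024658203), (42.22187042236328, 43.129432678222656), 89.30374908447266)
brassc [[521.3 192.  110. ]]
bow [302 193  43  33 613] ((322.2809143066406, 209.949462890625), (15.899969100952148, 49.28990173339844), 57.9946174621582) [[518.7 191.5 148. ]] [[500.6 188.8 156. ]
 [530.9 207.8 156. ]
 [536.9 197.9 156. ]
 [506.5 178.7 156. ]]
```

Emit:
play_rows:
  plan:
    - [0,1,-20,0,0,-0.125,0]
    - [0,1,-20,0,0,-0.125,0]
    - [0,1,-20,0,0,-0.125,0]
    - [0,1,-20,0,0,-0.125,0]
    - [0,0,-15,0,0,-0.125,0]

```text
time_s: 1.23
eef_pos: [523.9, 184.7, 200.3]
ee_rot: [-0.002, 0.894, 0.448, -0.003]
force: [0.4, -0.2, 0.3]
grip_width: 0.503
```

Emit:
play_rows:
  plan:
    - [0,0,-10,0,0,-0.125,0]
    - [0,0,-5,0,0,-0.125,0]
    - [0,0,0,0,0,-0.125,0]
    - [0,0,0,0,0,-0.06,0]
    - [0,0,0,0,0,0,0]

```text
time_s: 1.65
eef_pos: [521.1, 176.0, 176.1]
ee_rot: [-0.004, 0.971, 0.238, -0.01]
force: [-1.0, -0.2, 0.4]
grip_width: 0.498
```

```bash
cat >> h.py <<'E'
from scipy.spatial.transform import Rotation as Ro
def jaw():
    q=sense()['ee_rot'];y=Ro.from_quat(np.r_[q[1:],q[0]]).as_matrix();return np.arctan2(y[1,1],y[0,1]),y[:,2]
E
python3 - <<'E'
from h import *
w=cam('wrist','w4.png');s=sense();print(s['eef_pos'],jaw(),s['joints'].round(2),s['force'],s['wrist_torque'])
g=s['eef_pos'];im=w['img'].copy()
for z in(113,156):
  p=proj(w,[[521.5,191.5,z]])[0];cv2.drawMarker(im,tuple(int(v) for v in p),(0,0,255),0,8)
cv2.imwrite('pics/w4.png',im)
E
```

```text
[521.1606802  175.97996753 176.16782499] (np.float64(-1.0879797235192987), array([-0.02094518,  0.00240623, -0.99977773])) [0.11 0.43 1.49 0.   1.25 1.2 ] [ 0.21658558 -0.34059855 -0.13126481] [-0.01922877 -0.03694528 -0.00224634]
```

View pics/w4.png

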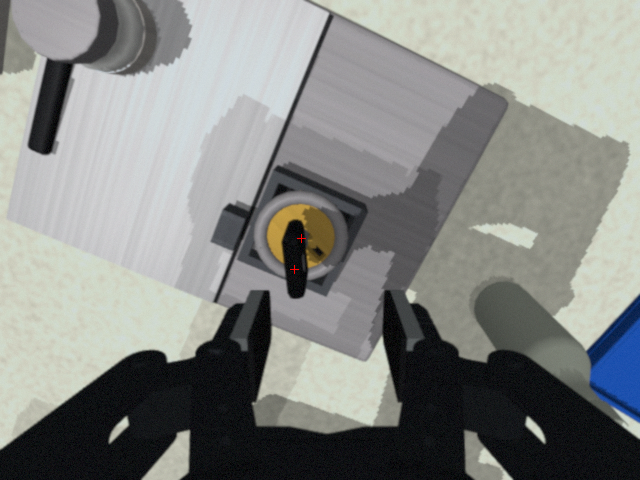

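The wrist view shows the brass face centred near (301,238), the bow from (293,225) to (296,297) lined up with the jaws, and what looks like a dark notch at (317,252). The predicted markers agree. Next I work out the offset and the notch's direction.

```bash
python3 - <<'E'
from h import *
w=cam('wrist');s=sense();g=s['eef_pos']
hsv=cv2.cvtColor(w['img'],cv2.COLOR_BGR2HSV)
m=cv2.inRange(hsv,(10,120,50),(30,255,255));m[:160]=0;m[320:]=0;m[:,400:]=0
ys,xs=np.nonzero(m);e=cv2.fitEllipse(cv2.convexHull(np.c_[xs,ys]));C=onz(w,[e[0]],110)[0];print(e,C.round(1))
for uv in([317,252],[320,255]):
  d=onz(w,[uv],110)[0]-C;print('notch',d.round(1),np.hypot(*d[:2]),'bit angle',(np.arctan2(d[1],d[0])-np.pi-.05+np.pi)%(2*np.pi)-np.pi)
d=onz(w,[[294,223],[297,297]],156);print('bow top',d.round(1))
print(g.round(1),jaw()[0])
cv2.imwrite('pics/w5.png',cv2.resize(w['img'][180:310,230:380],None,fx=5,fy=5,interpolation=cv2.INTER_CUBIC))
E
```

```text
((299.90911865234375, 235.5985565185547), (63.546504974365234, 67.38291931152344), 103.41238403320312) [521.4 192.5 110. ]
notch [ -4.  -12.4   0. ] 13.000921263895567 bit angle 1.2062577957154934
notch [ -4.8 -14.6   0. ] 15.366364052663567 bit angle 1.2030369943316606
bow top [[539.9 200.8 156. ]
 [510.3 184.7 156. ]]
[521.3 176.4 176.6] -1.086187156345925
```

View pics/w5.png

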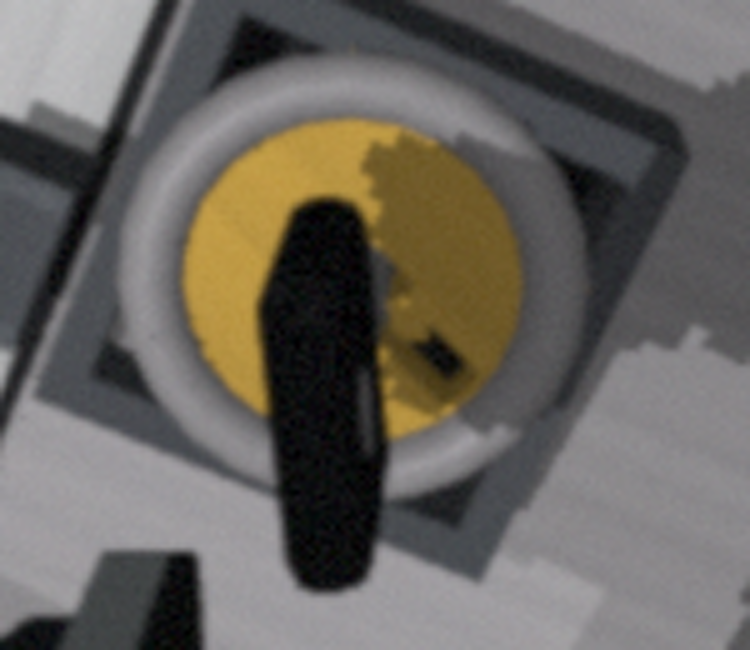

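The crop confirms a notch in the brass at about crop (437,352), a bit angle of about +1.2. Feel will confirm that later. Next I align, remove the small tilt and descend.

Emit:
play_rows:
  plan:
    - [0,15,0,0,-0.02,0.05,0]
    - [0,0,0,0,0,0,0]

```text
time_s: 1.92
eef_pos: [521.6, 190.1, 176.4]
ee_rot: [-0.001, 0.964, 0.266, 0.0]
force: [-0.4, 0.1, -0.3]
grip_width: 0.497
```

```bash
python3 - <<'E'
from h import *
s=sense();print(s['eef_pos'],jaw(),s['dq'].round(3))
E
```

```text
[521.64235273 190.14290635 176.3648797 ] (np.float64(-1.0324200613368677), array([ 1.08371287e-04,  1.92927853e-03, -9.99998133e-01])) [-0.069  0.002 -0.    -0.018  0.025  0.006]
```

Emit:
play_rows:
  plan:
    - [0,2,-20,0,0,0,0]
    - [0,0,-20,0,0,0,0]
    - [0,0,-10,0,0,0,0]
    - [0,0,0,0,0,0,0]

```text
time_s: 2.25
eef_pos: [522.3, 190.3, 125.9]
ee_rot: [-0.0, 0.964, 0.267, 0.001]
force: [0.8, -0.4, 0.3]
grip_width: 0.5
```

```bash
python3 - <<'E'
from h import *
w=cam('wrist');s=sense();print(s['eef_pos'],jaw(),s['dq'].round(3),s['force'],s['wrist_torque'])
hsv=cv2.cvtColor(w['img'],cv2.COLOR_BGR2HSV)
m=cv2.inRange(hsv,(10,120,50),(30,255,255));m[:100]=0
ys,xs=np.nonzero(m);e=cv2.fitEllipse(cv2.convexHull(np.c_[xs,ys]));C=onz(w,[e[0]],110)[0];print(e,C.round(1))
cv2.imwrite('pics/w6.png',w['img'])
E
```

```text
[522.70219189 190.31824552 126.81608944] (np.float64(-1.029582178118054), array([ 0.00342467,  0.00157691, -0.99999289])) [ 0.005 -0.023 -0.029  0.002  0.016  0.007] [-0.61202965  1.35084663 -0.5503337 ] [-0.03555333 -0.00620455 -0.05914058]
((320.1875915527344, 289.5875244140625), (77.87422943115234, 84.95104217529297), 91.40261840820312) [521.4 192.5 110. ]
```

View pics/w6.png

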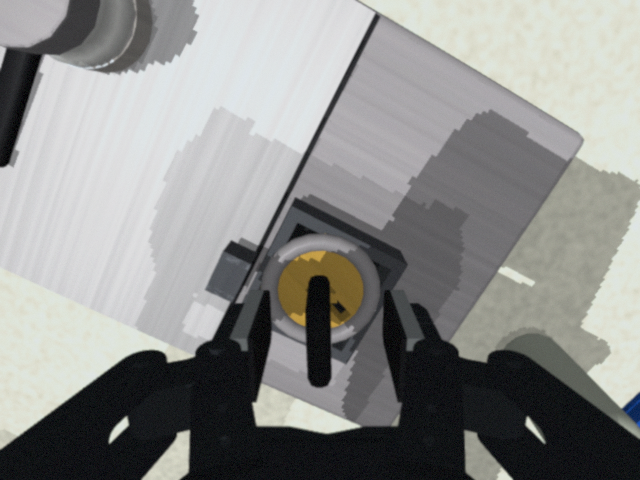

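The bow is centred between the pads and parallel to them, at (318,330) with the brass at (320,290). I centre and close gently.

Emit:
play_rows:
  plan:
    - [-1,2,0,0,0,0,-0.4]
    - [0,0,0,0,0,0,-0.6]
    - [0,0,0,0,0,0,-0.7]
    - [0,0,0,0,0,0,-0.8]
    - [0,0,0,0,0,0,-1]
  grip_force: 30

```text
time_s: 2.72
eef_pos: [522.9, 192.3, 130.2]
ee_rot: [-0.0, 0.964, 0.267, 0.004]
force: [-2.0, 0.8, -1.8]
grip_width: 0.087
```

Emit:
play_rows:
  plan:
    - [0,0,0,0,0,0,-1]
    - [0,0,0,0,0,0,-1]

```text
time_s: 2.88
eef_pos: [522.9, 192.4, 130.6]
ee_rot: [-0.0, 0.964, 0.267, 0.004]
force: [-0.1, 1.0, -1.2]
grip_width: 0.089
```

```bash
cat > st.py <<'E'
from h import *
s=sense();j=jaw();print('t',round(s['time_s'],2),s['eef_pos'].round(1),'phi',round(j[0]+1.571-.05,3),j[1].round(3),'F',s['force'].round(1),'T',s['wrist_torque'].round(3),'w',round(s['grip_width'],3))
E
python3 st.py
```

```text
t 2.88 [522.9 192.4 130.6] phi 0.492 [ 0.008  0.003 -1.   ] F [-0.1  1.  -1.2] T [ 0.045  0.064 -0.014] w 0.089
```

Emit:
play_rows:
  plan:
    - [-0.5,0,-3,0,0,0,-1]
    - [0,0,-1.5,0,0,0,-1]

```text
time_s: 3.05
eef_pos: [523.5, 192.8, 129.6]
ee_rot: [-0.0, 0.964, 0.267, 0.006]
force: [-6.7, -1.2, 12.1]
grip_width: 0.087
```

```bash
python3 st.py
```

```text
t 3.05 [523.5 192.8 129.6] phi 0.492 [ 0.012  0.004 -1.   ] F [-6.7 -1.2 12.1] T [-0.194  1.519 -0.034] w 0.087
```

Emit:
play_rows:
  plan:
    - [0,0,0,0,0,-0.08,-1]
    - [0,0,0,0,0,-0.08,-1]

```text
time_s: 3.22
eef_pos: [523.2, 192.9, 130.3]
ee_rot: [0.0, 0.982, 0.188, 0.006]
force: [-0.4, -1.7, -1.4]
grip_width: 0.086
```

```bash
python3 st.py
```

```text
t 3.22 [523.2 192.9 130.3] phi 0.329 [ 0.013  0.002 -1.   ] F [-0.4 -1.7 -1.4] T [-0.257  0.008  0.084] w 0.086
```

Emit:
play_rows:
  plan:
    - [-0.5,-0.2,-0.3,0,0.004,-0.06,-1]
    - [-0.3,0,-0.3,0,0.004,-0.06,-1]
    - [0,0,0,0,0.002,-0.06,-1]

```text
time_s: 3.47
eef_pos: [523.3, 191.9, 130.2]
ee_rot: [0.001, 0.996, 0.094, 0.003]
force: [-0.9, -0.3, -1.1]
grip_width: 0.091
```

```bash
python3 st.py
```

```text
t 3.47 [523.3 191.9 130.2] phi 0.139 [ 0.005 -0.002 -1.   ] F [-0.9 -0.3 -1.1] T [-0.212  0.174  0.089] w 0.091
```

Emit:
play_rows:
  plan:
    - [-0.3,-0.2,-0.3,0,0.003,-0.06,-1]
    - [0,0,0,0,0,-0.06,-1]

```text
time_s: 3.63
eef_pos: [523.2, 191.3, 130.0]
ee_rot: [0.002, 1.0, 0.031, 0.001]
force: [-1.6, -0.8, 0.0]
grip_width: 0.088
```

```bash
python3 st.py
```

```text
t 3.63 [523.2 191.3 130. ] phi 0.013 [ 0.002 -0.003 -1.   ] F [-1.6 -0.8  0. ] T [-0.027  0.296  0.009] w 0.088
```

Emit:
play_rows:
  plan:
    - [-0.3,0.3,0,0,0,-0.05,-1]
    - [-0.3,0.3,0,0,0,-0.05,-1]

```text
time_s: 3.8
eef_pos: [522.9, 191.1, 130.1]
ee_rot: [0.003, 1.0, -0.021, 0.001]
force: [0.6, -2.4, 0.4]
grip_width: 0.088
```

```bash
python3 st.py
```

```text
t 3.8 [522.9 191.1 130.1] phi -0.092 [ 0.003 -0.005 -1.   ] F [ 0.6 -2.4  0.4] T [-0.489  0.045  0.069] w 0.088
```

Emit:
play_rows:
  plan:
    - [-0.3,0.3,0,0,0,-0.05,-1]
    - [-0.3,0.3,0,0,0,-0.05,-1]

```text
time_s: 3.97
eef_pos: [522.6, 190.8, 130.1]
ee_rot: [0.004, 0.997, -0.074, 0.002]
force: [-1.2, -3.1, 0.0]
grip_width: 0.087
```

```bash
python3 st.py
```

```text
t 3.97 [522.6 190.8 130.1] phi -0.197 [ 0.003 -0.007 -1.   ] F [-1.2 -3.1  0. ] T [-0.425  0.004  0.07 ] w 0.087
```

Emit:
play_rows:
  plan:
    - [-0.2,0,0,0,0,-0.04,-1]
    - [0,0,0,0,0,0,-1]

```text
time_s: 4.13
eef_pos: [522.5, 190.4, 130.1]
ee_rot: [0.004, 0.995, -0.095, 0.002]
force: [-1.4, 0.4, -0.2]
grip_width: 0.088
```

```bash
python3 st.py
```

```text
t 4.13 [522.5 190.4 130.1] phi -0.241 [ 0.003 -0.008 -1.   ] F [-1.4  0.4 -0.2] T [0.111 0.109 0.071] w 0.088
```

Emit:
play_rows:
  plan:
    - [-0.3,0.6,0,0.004,0,-0.04,-1]
    - [-0.2,0.5,0,0.004,0,-0.04,-1]

```text
time_s: 4.3
eef_pos: [522.2, 190.6, 130.0]
ee_rot: [0.001, 0.991, -0.134, 0.001]
force: [-0.5, -3.6, 0.5]
grip_width: 0.087
```

```bash
python3 st.py
```

```text
t 4.3 [522.2 190.6 130. ] phi -0.32 [ 0.002 -0.003 -1.   ] F [-0.5 -3.6  0.5] T [-0.784  0.052  0.121] w 0.087
```

Emit:
play_rows:
  plan:
    - [0,0.3,0,0,0,-0.03,-1]

```text
time_s: 4.38
eef_pos: [522.2, 190.4, 130.0]
ee_rot: [0.002, 0.989, -0.149, 0.001]
force: [-1.4, -1.6, 0.7]
grip_width: 0.082
```

```bash
python3 st.py
```

```text
t 4.38 [522.2 190.4 130. ] phi -0.35 [ 0.002 -0.004 -1.   ] F [-1.4 -1.6  0.7] T [-0.368  0.124  0.065] w 0.082
```

Emit:
play_rows:
  plan:
    - [0,0.3,0,0,0,-0.03,-1]

```text
time_s: 4.47
eef_pos: [522.1, 190.3, 130.0]
ee_rot: [0.002, 0.986, -0.164, 0.001]
force: [-1.3, -2.3, 0.7]
grip_width: 0.084
```

```bash
python3 st.py
```

```text
t 4.47 [522.1 190.3 130. ] phi -0.38 [ 0.002 -0.005 -1.   ] F [-1.3 -2.3  0.7] T [-0.312  0.244  0.098] w 0.084
```

Emit:
play_rows:
  plan:
    - [0,0.3,0,0,0,-0.03,-1]

```text
time_s: 4.55
eef_pos: [522.1, 190.2, 130.0]
ee_rot: [0.003, 0.984, -0.179, 0.001]
force: [-1.2, -0.8, 0.9]
grip_width: 0.088
```

```bash
python3 st.py
```

```text
t 4.55 [522.1 190.2 130. ] phi -0.41 [ 0.002 -0.005 -1.   ] F [-1.2 -0.8  0.9] T [-0.327  0.221  0.04 ] w 0.088
```

Emit:
play_rows:
  plan:
    - [0,0.3,0,0,0,-0.03,-1]

```text
time_s: 4.63
eef_pos: [522.0, 190.2, 130.0]
ee_rot: [0.003, 0.981, -0.194, 0.001]
force: [-1.0, -1.0, 1.2]
grip_width: 0.086
```

```bash
python3 st.py; python3 -c "
from h import *
w=cam('wrist');cv2.imwrite('pics/w7.png',cv2.resize(w['img'][200:400,220:420],None,fx=3,fy=3,interpolation=cv2.INTER_CUBIC))"
```

```text
t 4.63 [522.  190.2 130. ] phi -0.44 [ 0.001 -0.006 -1.   ] F [-1.  -1.   1.2] T [-0.386  0.265  0.041] w 0.086
```

View pics/w7.png

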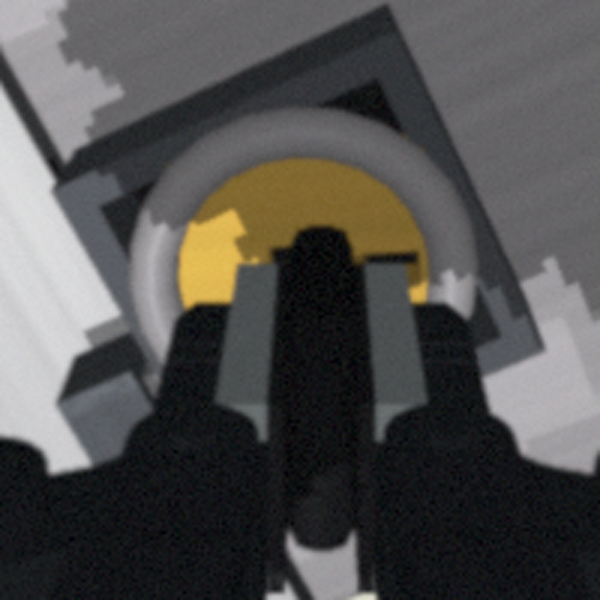

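The crop shows the bow held squarely between the pads and the notch at crop (395,258). The torque is still low, so the stop hasn't been reached.

Emit:
play_rows:
  plan:
    - [0,0.3,0,0,0,-0.03,-1]

```text
time_s: 4.77
eef_pos: [521.9, 190.2, 130.0]
ee_rot: [0.003, 0.978, -0.208, 0.001]
force: [-1.9, -2.3, -0.1]
grip_width: 0.085
```

```bash
python3 st.py
```

```text
t 4.77 [521.9 190.2 130. ] phi -0.47 [ 0.001 -0.007 -1.   ] F [-1.9 -2.3 -0.1] T [-0.495  0.232  0.118] w 0.085
```

Emit:
play_rows:
  plan:
    - [0,0.3,0,0,0,-0.03,-1]

```text
time_s: 4.85
eef_pos: [521.9, 190.1, 130.0]
ee_rot: [0.004, 0.975, -0.223, 0.001]
force: [-0.7, -2.8, 1.1]
grip_width: 0.089
```

```bash
python3 st.py
```

```text
t 4.85 [521.9 190.1 130. ] phi -0.499 [-0.    -0.008 -1.   ] F [-0.7 -2.8  1.1] T [-0.651  0.334  0.158] w 0.089
```

Emit:
play_rows:
  plan:
    - [0,0.3,0,0,0,-0.03,-1]

```text
time_s: 4.93
eef_pos: [521.8, 190.0, 130.0]
ee_rot: [0.005, 0.972, -0.237, 0.001]
force: [-1.2, -2.8, 1.2]
grip_width: 0.085
```

```bash
python3 st.py
```

```text
t 4.93 [521.8 190.  130. ] phi -0.528 [-0.001 -0.009 -1.   ] F [-1.2 -2.8  1.2] T [-0.625  0.337  0.222] w 0.085
```

Emit:
play_rows:
  plan:
    - [0,0.2,0,0,0,0,-1]

```text
time_s: 5.02
eef_pos: [521.8, 189.9, 130.0]
ee_rot: [0.005, 0.972, -0.236, 0.001]
force: [-0.8, -1.0, 0.9]
grip_width: 0.085
```

```bash
python3 st.py; python3 - <<'E'
from h import *
b=cam('side');a=cam('scene')
k=np.array([521.4,192,110]);
for n,c in(('b',b),('a',a)):
  p=proj(c,[k])[0].astype(int);print(p)
  cv2.imwrite(f'pics/z{n}.png',cv2.resize(c['img'][p[1]-40:p[1]+40,p[0]-50:p[0]+50],(500,400),interpolation=cv2.INTER_CUBIC))
cv2.imwrite('pics/z.png',cv2.resize(np.hstack([cv2.imread('pics/zb.png'),cv2.imread('pics/za.png')]),(800,320)))
E
```

```text
t 5.02 [521.8 189.9 130. ] phi -0.527 [-0.001 -0.01  -1.   ] F [-0.8 -1.   0.9] T [-0.258  0.189  0.096] w 0.085
[297 296]
[324 202]
```

View pics/z.png

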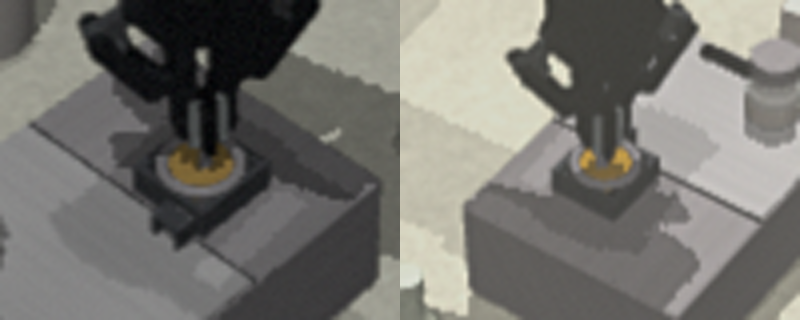

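The side view shows the keeper at (175,222) in the left panel, but the bolt is too fine to resolve. I make one more gentle push to confirm the stop by feel.

Emit:
play_rows:
  plan:
    - [0,0.5,0,0,0,-0.025,-1]

```text
time_s: 5.2
eef_pos: [521.7, 190.0, 130.0]
ee_rot: [0.005, 0.969, -0.247, 0.001]
force: [-0.7, -4.6, 2.1]
grip_width: 0.085
```

```bash
python3 st.py
```

```text
t 5.2 [521.7 190.  130. ] phi -0.55 [-0.001 -0.011 -1.   ] F [-0.7 -4.6  2.1] T [-1.093  0.363  0.265] w 0.085
```

Emit:
play_rows:
  plan:
    - [0,0.5,0,0,0,-0.02,-1]

```text
time_s: 5.28
eef_pos: [521.7, 190.0, 130.0]
ee_rot: [0.006, 0.966, -0.257, 0.001]
force: [-1.5, -5.2, 1.4]
grip_width: 0.084
```

```bash
python3 st.py
```

```text
t 5.28 [521.7 190.  130. ] phi -0.571 [-0.002 -0.012 -1.   ] F [-1.5 -5.2  1.4] T [-1.267  0.257  0.269] w 0.084
```

The stop is confirmed: torque rose steeply to about 0.27, a shade above what I wanted. I relieve it and turn back counter-clockwise.

Emit:
play_rows:
  plan:
    - [0,0.5,0,0.003,0,0.06,-1]
    - [0,0.5,0,0.003,0,0.08,-1]
    - [0,0.5,0,0.003,0,0.08,-1]
    - [0,0.5,0,0.003,0,0.08,-1]
    - [0,0.3,0,0,0,0.08,-1]

```text
time_s: 5.7
eef_pos: [522.7, 192.8, 130.0]
ee_rot: [-0.001, 0.998, -0.065, 0.001]
force: [-0.5, -0.2, 0.0]
grip_width: 0.086
```

```bash
python3 st.py
```

```text
t 5.7 [522.7 192.8 130. ] phi -0.181 [ 0.003  0.002 -1.   ] F [-0.5 -0.2  0. ] T [-0.008  0.016  0.011] w 0.086
```

Emit:
play_rows:
  plan:
    - [0,0.3,0,0,0,0.08,-1]
    - [0,0.3,0,0,0,0.08,-1]
    - [0,0,0,0,0,0.08,-1]
    - [0,0,0,0,0,0.08,-1]
    - [0,0,0,0,0,0.08,-1]

```text
time_s: 6.12
eef_pos: [523.5, 193.9, 129.8]
ee_rot: [-0.002, 0.99, 0.143, 0.002]
force: [-1.3, -2.5, 0.1]
grip_width: 0.083
```

```bash
python3 st.py
```

```text
t 6.12 [523.5 193.9 129.8] phi 0.236 [ 0.004  0.005 -1.   ] F [-1.3 -2.5  0.1] T [-0.352  0.27  -0.018] w 0.083
```

Emit:
play_rows:
  plan:
    - [-0.6,-0.6,0,-0.001,0.001,0.08,-1]
    - [-0.6,-0.5,0,-0.001,0.001,0.08,-1]
    - [-0.5,-0.4,0,-0.001,0,0.08,-1]
    - [-0.4,-0.4,0,-0.001,0,0.08,-1]
    - [-0.4,-0.3,0,0,0,0.08,-1]

```text
time_s: 6.53
eef_pos: [522.1, 194.6, 130.0]
ee_rot: [-0.004, 0.939, 0.344, 0.003]
force: [0.8, -1.0, -1.0]
grip_width: 0.087
```

```bash
python3 st.py
```

```text
t 6.53 [522.1 194.6 130. ] phi 0.653 [ 0.003  0.009 -1.   ] F [ 0.8 -1.  -1. ] T [-0.143 -0.125 -0.035] w 0.087
```

Emit:
play_rows:
  plan:
    - [-0.3,-0.3,0,0,0,0.08,-1]
    - [-0.3,-0.3,0,0,0,0.08,-1]
    - [-0.3,-0.3,0,0,0,0.08,-1]
    - [0,0,0,0,0,0.06,-1]

```text
time_s: 6.87
eef_pos: [521.8, 194.9, 129.9]
ee_rot: [-0.005, 0.874, 0.487, 0.004]
force: [-0.6, -1.5, -0.1]
grip_width: 0.088
```

```bash
python3 st.py; python3 - <<'E'
from h import *
w=cam('wrist')
cv2.imwrite('pics/w8.png',cv2.resize(w['img'][200:400,220:420],None,fx=3,fy=3,interpolation=cv2.INTER_CUBIC))
E
```

```text
t 6.87 [521.8 194.9 129.9] phi 0.966 [ 0.002  0.013 -1.   ] F [-0.6 -1.5 -0.1] T [-0.474  0.214 -0.07 ] w 0.088
```

View pics/w8.png

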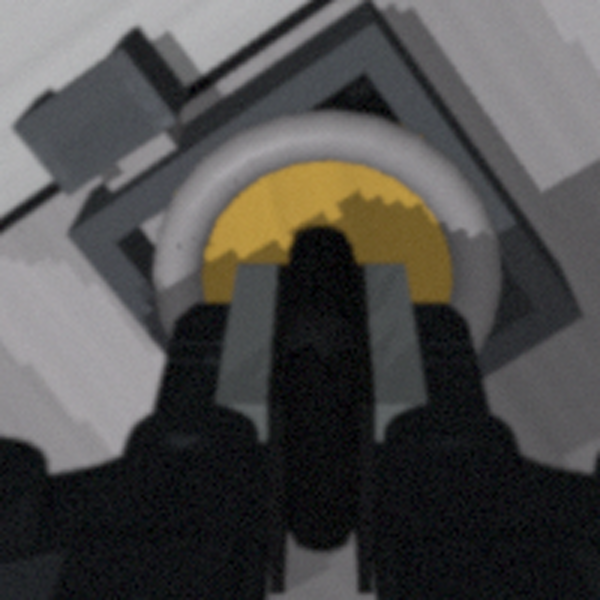

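The crop shows a bright bolt piece spanning the gap between the case and the keeper at crop (145,160), so the bolt is thrown. I carry on towards the notch.

Emit:
play_rows:
  plan:
    - [-0.3,-0.9,0,-0.004,0,0.06,-1]
    - [-0.3,-0.9,0,-0.004,0,0.06,-1]
    - [-0.2,-0.8,0.5,-0.004,0,0.06,-1]

```text
time_s: 7.17
eef_pos: [521.3, 194.2, 130.3]
ee_rot: [-0.002, 0.826, 0.564, 0.002]
force: [-0.2, 1.4, -3.4]
grip_width: 0.09
```

```bash
python3 st.py
```

```text
t 7.17 [521.3 194.2 130.3] phi 1.148 [ 0.001  0.006 -1.   ] F [-0.2  1.4 -3.4] T [ 0.312 -0.077  0.002] w 0.09
```

Emit:
play_rows:
  plan:
    - [0,0,1.5,0,0,0,-1]
    - [0,0,1.5,0,0,0,-1]

```text
time_s: 7.33
eef_pos: [521.4, 194.7, 132.9]
ee_rot: [-0.002, 0.827, 0.563, 0.003]
force: [1.9, -0.9, -2.7]
grip_width: 0.089
```

```bash
python3 st.py
```

```text
t 7.33 [521.4 194.7 132.9] phi 1.146 [ 0.002  0.007 -1.   ] F [ 1.9 -0.9 -2.7] T [-0.06  -0.272 -0.016] w 0.089
```

Emit:
play_rows:
  plan:
    - [0,-0.5,1,0,0,0,-1]

```text
time_s: 7.42
eef_pos: [521.4, 194.4, 133.9]
ee_rot: [-0.003, 0.827, 0.562, 0.003]
force: [0.6, 0.8, -5.5]
grip_width: 0.088
```

```bash
python3 st.py
```

```text
t 7.42 [521.4 194.4 133.9] phi 1.143 [ 0.002  0.007 -1.   ] F [ 0.6  0.8 -5.5] T [ 0.21  -0.072  0.022] w 0.088
```

Emit:
play_rows:
  plan:
    - [0,-0.5,0.3,0,0,0.03,-1]

```text
time_s: 7.5
eef_pos: [521.3, 194.3, 134.0]
ee_rot: [-0.003, 0.82, 0.573, 0.003]
force: [1.3, 3.4, -4.5]
grip_width: 0.084
```

```bash
python3 st.py
```

```text
t 7.5 [521.3 194.3 134. ] phi 1.17 [ 0.001  0.008 -1.   ] F [ 1.3  3.4 -4.5] T [ 0.565 -0.202 -0.04 ] w 0.084
```

Emit:
play_rows:
  plan:
    - [0,-0.4,0.2,-0.002,0,0.03,-1]
    - [0,-0.4,0.2,-0.002,0,0.03,-1]

```text
time_s: 7.67
eef_pos: [521.2, 194.1, 134.3]
ee_rot: [-0.002, 0.803, 0.596, 0.002]
force: [-0.0, 1.6, -2.4]
grip_width: 0.084
```

```bash
python3 st.py
```

```text
t 7.67 [521.2 194.1 134.3] phi 1.228 [ 0.     0.006 -1.   ] F [-0.   1.6 -2.4] T [ 0.291 -0.029 -0.061] w 0.084
```

Emit:
play_rows:
  plan:
    - [0,-0.4,0.2,-0.002,0,0.03,-1]
    - [0,-0.3,0.2,0,0,0.03,-1]

```text
time_s: 7.83
eef_pos: [521.1, 194.0, 134.7]
ee_rot: [-0.002, 0.785, 0.62, 0.002]
force: [1.0, 0.4, -2.4]
grip_width: 0.084
```

```bash
python3 st.py
```

```text
t 7.83 [521.1 194.  134.7] phi 1.287 [-0.     0.006 -1.   ] F [ 1.   0.4 -2.4] T [ 0.143 -0.109 -0.066] w 0.084
```

Emit:
play_rows:
  plan:
    - [0,-0.4,0.2,-0.002,0,0.03,-1]
    - [0,-0.3,0.2,0,0,0.03,-1]

```text
time_s: 8.0
eef_pos: [520.9, 193.8, 134.9]
ee_rot: [-0.002, 0.767, 0.642, 0.001]
force: [0.4, 1.9, -4.0]
grip_width: 0.087
```

```bash
python3 st.py
```

```text
t 8.0 [520.9 193.8 134.9] phi 1.345 [-0.001  0.005 -1.   ] F [ 0.4  1.9 -4. ] T [ 0.324 -0.103 -0.099] w 0.087
```

Emit:
play_rows:
  plan:
    - [0,-0.3,0.8,-0.002,0,0.03,-1]

```text
time_s: 8.08
eef_pos: [520.6, 193.7, 135.2]
ee_rot: [-0.002, 0.757, 0.653, 0.001]
force: [1.3, 2.2, -8.9]
grip_width: 0.088
```

```bash
python3 st.py
```

```text
t 8.08 [520.6 193.7 135.2] phi 1.374 [-0.002  0.004 -1.   ] F [ 1.3  2.2 -8.9] T [ 0.315 -0.348 -0.058] w 0.088
```

Emit:
play_rows:
  plan:
    - [0,-0.3,0.3,-0.002,0,0.03,-1]

```text
time_s: 8.17
eef_pos: [520.6, 193.8, 135.2]
ee_rot: [-0.002, 0.748, 0.664, 0.0]
force: [0.9, 2.6, -4.4]
grip_width: 0.089
```

```bash
python3 st.py
```

```text
t 8.17 [520.6 193.8 135.2] phi 1.402 [-0.002  0.003 -1.   ] F [ 0.9  2.6 -4.4] T [ 0.467 -0.252 -0.181] w 0.089
```

Emit:
play_rows:
  plan:
    - [0,-0.3,0.5,0,0,-0.03,-1]

```text
time_s: 8.25
eef_pos: [520.6, 193.7, 135.3]
ee_rot: [-0.002, 0.758, 0.652, 0.0]
force: [3.0, 1.8, -5.9]
grip_width: 0.087
```

```bash
python3 st.py
```

```text
t 8.25 [520.6 193.7 135.3] phi 1.372 [-0.002  0.004 -1.   ] F [ 3.   1.8 -5.9] T [ 0.162 -0.534 -0.078] w 0.087
```

Emit:
play_rows:
  plan:
    - [0,-0.3,0.7,0,0,-0.03,-1]

```text
time_s: 8.33
eef_pos: [520.7, 193.5, 135.7]
ee_rot: [-0.002, 0.769, 0.64, 0.001]
force: [1.8, -0.2, -3.1]
grip_width: 0.092
```

```bash
python3 st.py
```

```text
t 8.33 [520.7 193.5 135.7] phi 1.338 [-0.002  0.004 -1.   ] F [ 1.8 -0.2 -3.1] T [ 0.012 -0.395  0.038] w 0.092
```

Emit:
play_rows:
  plan:
    - [0,-0.5,1,0,0,0,-1]

```text
time_s: 8.42
eef_pos: [520.7, 193.3, 136.5]
ee_rot: [-0.003, 0.77, 0.638, 0.001]
force: [1.7, 2.3, -5.1]
grip_width: 0.088
```

```bash
python3 st.py
```

```text
t 8.42 [520.7 193.3 136.5] phi 1.335 [-0.002  0.005 -1.   ] F [ 1.7  2.3 -5.1] T [ 0.491 -0.2   -0.038] w 0.088
```

Emit:
play_rows:
  plan:
    - [0,-0.4,1,0,0,0,-1]

```text
time_s: 8.5
eef_pos: [520.7, 193.2, 137.3]
ee_rot: [-0.003, 0.77, 0.638, 0.001]
force: [1.5, 1.9, -6.4]
grip_width: 0.087
```

```bash
python3 st.py;python3 - <<'E'
from h import *
w=cam('wrist');print(proj(w,[[521.4,192.3,110]]))
im=cv2.resize(w['img'][200:400,220:420],None,fx=3,fy=3,interpolation=cv2.INTER_CUBIC)
b=cam('side')['img'][220:320,247:347]
cv2.imwrite('pics/w9.png',np.hstack([im,cv2.resize(b,(200,200))if 0 else np.vstack([cv2.resize(b,(200,200),interpolation=cv2.INTER_CUBIC),np.zeros((400,200,3),np.uint8)])]))
E
```

```text
t 8.5 [520.7 193.2 137.3] phi 1.334 [-0.002  0.006 -1.   ] F [ 1.5  1.9 -6.4] T [ 0.499 -0.333 -0.001] w 0.087
[[329.00127505 281.11682546]]
```

View pics/w9.png

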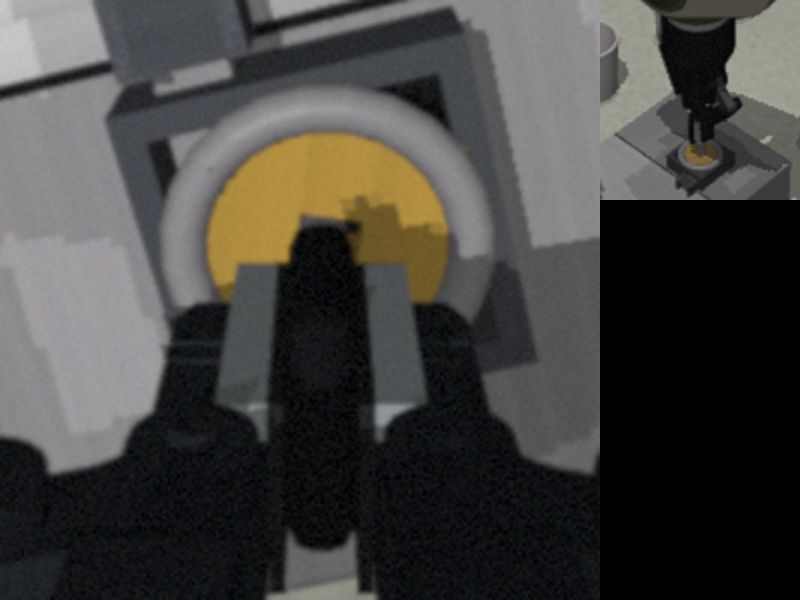

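The bow's end in the image hasn't shifted relative to the gripper, so the key has risen about 7 mm with the hand. It is in the notch. I stop the sideways pull and lift gently.

Emit:
play_rows:
  plan:
    - [0.2,0.2,1.2,0,0,0,-1]
    - [0.2,0.2,1.2,0,0,0,-1]

```text
time_s: 8.77
eef_pos: [520.7, 193.5, 139.4]
ee_rot: [-0.003, 0.77, 0.638, 0.001]
force: [1.2, 1.4, -6.9]
grip_width: 0.088
```

```bash
python3 st.py
```

```text
t 8.77 [520.7 193.5 139.4] phi 1.335 [-0.003  0.005 -1.   ] F [ 1.2  1.4 -6.9] T [ 0.115 -0.257 -0.116] w 0.088
```

```bash
python3 - <<'E'
from h import *
w=cam('wrist');cv2.imwrite('pics/w10.png',w['img'])
ref=cv2.imread('pics/w8.png');now=cv2.resize(w['img'][200:400,220:420],None,fx=3,fy=3,interpolation=cv2.INTER_CUBIC)
for im in(cv2.imread('pics/w7.png'),ref,cv2.imread('pics/w9.png')[:,:600],now):
    g=cv2.cvtColor(im,cv2.COLOR_BGR2GRAY).astype(int)
    col=g[480:590,312:332].mean(1); r=np.nonzero(col>50)[0]; print(480+(r[0] if len(r) else -1), col[55:85:4].round())
    row=g[520:535].mean(0); k=np.nonzero(row[270:375]<45)[0]; print('bow cols',270+k.min(),270+k.max())
E
```

```text
548 [ 29.  29.  27.  47. 112. 153. 158. 158.]
bow cols 270 374
551 [14. 14. 12. 15. 54. 84. 92. 93.]
bow cols 270 374
550 [ 16.   8.  11.  25.  70.  98. 104. 102.]
bow cols 270 374
550 [ 12.  10.  10.  21.  70.  98. 101. 103.]
bow cols 270 374
```

Emit:
play_rows:
  plan:
    - [0.3,0.3,1.2,0,0,-0.02,-1]
    - [0.3,0.3,1.2,0,0,0,-1]
    - [0.1,0.1,1.2,0,0,0,-1]

```text
time_s: 9.07
eef_pos: [521.2, 193.9, 144.0]
ee_rot: [-0.003, 0.777, 0.63, -0.0]
force: [-0.8, 0.2, -1.1]
grip_width: 0.083
```

```bash
python3 st.py
```

```text
t 9.07 [521.2 193.9 144. ] phi 1.313 [-0.004  0.005 -1.   ] F [-0.8  0.2 -1.1] T [ 0.029  0.216 -0.036] w 0.083
```

Emit:
play_rows:
  plan:
    - [0.1,0.1,1.5,0,0,0,-1]
    - [0.1,0.1,1.5,0,0,0,-1]
    - [0.1,0.1,1.5,0,0,0,-1]

```text
time_s: 9.32
eef_pos: [521.6, 194.2, 149.8]
ee_rot: [-0.003, 0.777, 0.63, 0.0]
force: [0.4, 0.7, 0.4]
grip_width: 0.085
```

```bash
python3 st.py
```

```text
t 9.32 [521.6 194.2 149.8] phi 1.313 [-0.003  0.004 -1.   ] F [0.4 0.7 0.4] T [ 0.012 -0.005  0.024] w 0.085
```

The key is out and free. I lift it clear, then carry it to the tray while turning it.

Emit:
play_rows:
  plan:
    - [0,0,8,0,0,0,-1]
    - [0,0,18,0,0,0,-1]
    - [0,0,25,0,0,0,-1]
    - [0,0,25,0,0,0,-1]
    - [0,-5,15,0,0,-0.06,-1]

```text
time_s: 9.73
eef_pos: [520.7, 189.1, 245.0]
ee_rot: [-0.003, 0.795, 0.607, -0.001]
force: [-0.3, -0.7, -0.2]
grip_width: 0.084
```

Emit:
play_rows:
  plan:
    - [0,-15,5,0,0,-0.1,-1]
    - [0,-25,0,0,0,-0.1,-1]
    - [1,-30,0,0,0,-0.1,-1]
    - [1,-30,0,0,0,-0.1,-1]
    - [1,-30,0,0,0,-0.1,-1]

```text
time_s: 10.15
eef_pos: [525.2, 58.6, 260.5]
ee_rot: [0.002, 0.923, 0.385, 0.007]
force: [0.9, -0.0, -0.5]
grip_width: 0.083
```

Emit:
play_rows:
  plan:
    - [1,-30,0,0,0,-0.1,-1]
    - [1,-30,0,0,0,-0.1,-1]
    - [1,-30,0,0,0,-0.1,-1]
    - [1,-30,0,0,0,-0.1,-1]
    - [1,-30,0,0,0,-0.1,-1]

```text
time_s: 10.57
eef_pos: [530.1, -99.3, 266.3]
ee_rot: [0.006, 0.991, 0.132, 0.01]
force: [0.2, 0.1, -1.4]
grip_width: 0.089
```

```bash
python3 st.py; python3 - <<'E'
from h import *
print(jaw()[0],sense()['joints'].round(2))
for n in('wrist','scene'):
  c=cam(n,'t_'+n+'.png');hsv=cv2.cvtColor(c['img'],cv2.COLOR_BGR2HSV);m=cv2.inRange(hsv,(105,120,40),(130,255,255))
  k,l,st,_=cv2.connectedComponentsWithStats(m);i=1+st[1:,4].argmax();print(n,st[i])
  p=np.argwhere(l==i)[:,::-1].astype(np.float32);r=cv2.approxPolyDP(cv2.convexHull(p),12,True).reshape(-1,2)
  print(onz(c,r,18).round(1))
E
```

```text
t 10.57 [530.1 -99.3 266.3] phi 0.214 [ 0.021 -0.01  -1.   ] F [ 0.2  0.1 -1.4] T [-0.01  -0.034 -0.052] w 0.089
-1.3067073248133603 [-0.4   0.31  1.41 -0.    1.4   0.9 ]
wrist [  306   105   243   198 28238]
[[ 600.5 -310.7   18. ]
 [ 465.4 -300.2   18. ]
 [ 483.2  -95.5   18. ]
 [ 619.7 -109.    18. ]]
scene [ 183  281   99   83 3443]
[[ 616.  -103.3   18. ]
 [ 595.4 -308.6   18. ]
 [ 466.6 -297.2   18. ]
 [ 482.8  -92.9   18. ]]
```

Emit:
play_rows:
  plan:
    - [2,-28,0,-0.003,0.005,-0.09,-1]
    - [2,-24,-15,0.005,0.005,-0.09,-1]
    - [2,-18,-30,0.005,0.005,-0.09,-1]
    - [2,-10,-35,0,0.005,-0.08,-1]
    - [1,-4,-35,0,0,0,-1]

```text
time_s: 11.08
eef_pos: [543.0, -189.4, 159.7]
ee_rot: [0.009, 0.999, -0.05, 0.008]
force: [0.2, 0.2, -0.9]
grip_width: 0.086
```

Emit:
play_rows:
  plan:
    - [0,0,-30,0,0,0,-1]
    - [0,0,-20,0,0,0,-1]
    - [0,0,0,0,0,0,-1]

```text
time_s: 11.33
eef_pos: [541.2, -188.3, 103.0]
ee_rot: [0.007, 0.999, -0.049, 0.005]
force: [-0.1, 0.6, -1.4]
grip_width: 0.085
```

```bash
python3 st.py; python3 -c "
from h import *
print(jaw()[0])"
```

```text
t 11.33 [ 541.2 -188.3  103. ] phi -0.148 [ 0.01  -0.015 -1.   ] F [-0.1  0.6 -1.4] T [ 0.077 -0.009  0.03 ] w 0.085
-1.6692252514388457
```

Emit:
play_rows:
  plan:
    - [0,-13,-25,0.014,0.01,0,-1]
    - [0,0,-20,0,0,0,-1]
    - [0,0,-5,0,0,0,-1]
    - [0,0,0,0,0,0,-1]

```text
time_s: 11.67
eef_pos: [544.3, -201.1, 57.5]
ee_rot: [0.002, 0.999, -0.047, 0.003]
force: [0.2, -0.3, -0.6]
grip_width: 0.09
```

```bash
python3 st.py
```

```text
t 11.67 [ 544.3 -201.1   57.5] phi -0.143 [ 0.006 -0.005 -1.   ] F [ 0.2 -0.3 -0.6] T [ 0.017 -0.032 -0.003] w 0.09
```

Emit:
play_rows:
  plan:
    - [0,0,-6,0,0,0,-1]
    - [0,0,-3,0,0,0,-1]
    - [0,0,-2,0,0,0,-1]

```text
time_s: 11.92
eef_pos: [546.6, -201.3, 50.8]
ee_rot: [0.004, 0.999, -0.046, 0.006]
force: [1.0, 0.3, -0.6]
grip_width: 0.086
```

```bash
python3 st.py
```

```text
t 11.92 [ 546.6 -201.3   50.8] phi -0.141 [ 0.012 -0.008 -1.   ] F [ 1.   0.3 -0.6] T [ 0.012 -0.016  0.029] w 0.086
```

Emit:
play_rows:
  plan:
    - [-1,0,-3.5,0.006,0.01,0,-1]
    - [-1,0,-2.5,0,0,0,-1]

```text
time_s: 12.08
eef_pos: [545.4, -201.3, 46.2]
ee_rot: [0.002, 0.999, -0.045, 0.002]
force: [0.9, 0.2, -1.2]
grip_width: 0.085
```

```bash
python3 st.py
```

```text
t 12.08 [ 545.4 -201.3   46.2] phi -0.14 [ 0.004 -0.003 -1.   ] F [ 0.9  0.2 -1.2] T [ 0.008  0.012 -0.069] w 0.085
```

Emit:
play_rows:
  plan:
    - [-1,0,-1.2,0,0,0,-1]

```text
time_s: 12.17
eef_pos: [544.4, -201.3, 44.9]
ee_rot: [0.002, 0.999, -0.045, 0.002]
force: [-0.0, 0.5, -0.3]
grip_width: 0.088
```

```bash
python3 st.py
```

```text
t 12.17 [ 544.4 -201.3   44.9] phi -0.14 [ 0.004 -0.003 -1.   ] F [-0.   0.5 -0.3] T [-0.007  0.009 -0.027] w 0.088
```

About to touch. I open slowly, then rise straight up.

Emit:
play_rows:
  plan:
    - [0,0,-0.8,0,0,0,-1]
    - [0,0,0,0,0,0,-0.7]
    - [0,0,0,0,0,0,-0.4]
    - [0,0,0,0,0,0,0]
    - [0,0,0,0,0,0,0.4]

```text
time_s: 12.58
eef_pos: [544.5, -201.6, 45.0]
ee_rot: [0.002, 0.999, -0.045, 0.002]
force: [-0.4, 0.1, 0.8]
grip_width: 0.567
```

Emit:
play_rows:
  plan:
    - [0,0,0,0,0,0,0.8]
    - [0,0,0,0,0,0,1]
    - [0,0,6,0,0,0,1]
    - [0,0,8,0,0,0,1]
    - [0,0,10,0,0,0,1]

```text
time_s: 13.0
eef_pos: [543.5, -201.0, 68.8]
ee_rot: [0.001, 0.999, -0.045, 0.001]
force: [0.2, 0.4, 0.4]
grip_width: 1.0
```

Emit:
play_rows:
  plan:
    - [0,0,15,0,0,0,1]
    - [0,0,25,0,0,0,1]
    - [0,0,35,0,0,0,1]
    - [0,0,35,0,0,0,1]
    - [0,0,30,0,0,0,1]

```text
time_s: 13.42
eef_pos: [541.0, -199.5, 215.1]
ee_rot: [-0.001, 0.999, -0.045, -0.002]
force: [0.4, -0.4, 0.5]
grip_width: 0.999
```

Emit:
play_rows:
  plan:
    - [0,-20,20,0,0,0,1]
    - [0,-30,10,0,0,0,1]
    - [0,-10,0,0,0,0,1]
    - [0,0,0,0,0,0,1]

```text
time_s: 13.75
eef_pos: [542.1, -260.9, 260.1]
ee_rot: [0.004, 0.999, -0.044, 0.006]
force: [1.1, 0.9, -0.9]
grip_width: 0.998
```

```bash
python3 st.py; python3 - <<'E'
from h import *
w=cam('wrist','f_w.png');b=cam('side');a=cam('scene')
p=proj(b,[[516,210,105]])[0].astype(int)
z=lambda i,s:cv2.resize(i,s,interpolation=cv2.INTER_CUBIC)
q=proj(a,[[545,-200,5]])[0].astype(int)
right=np.vstack([z(b['img'][p[1]-30:p[1]+30,p[0]-40:p[0]+40],(400,300)),z(a['img'][q[1]-60:q[1]+60,q[0]-80:q[0]+80],(400,300))])
left=np.vstack([z(w['img'],(400,300)),z(a['img'],(400,300))])
cv2.imwrite('pics/f.png',np.hstack([left,right]))
E
```

```text
t 13.75 [ 542.1 -260.9  260.1] phi -0.138 [ 0.011 -0.009 -1.   ] F [ 1.1  0.9 -0.9] T [ 0.029  0.009 -0.007] w 0.998
```

The picture limit is reached, so I check numerically.

```bash
python3 - <<'E'
from h import *
from h import sense
c0,R=np.array([541,-203.]),Ro.from_euler('z',-.088).as_matrix()[:2,:2]
box=lambda z:np.c_[(np.array([[-63,-98],[63,-98],[63,98],[-63,98]])@R.T+c0),[z]*4]
for n in('scene','side','wrist'):
  c=cam(n);im=c['img'];hsv=cv2.cvtColor(im,cv2.COLOR_BGR2HSV)
  m=np.zeros(im.shape[:2],np.uint8);cv2.fillConvexPoly(m,proj(c,box(5)).astype(int),255)
  d=m&~cv2.inRange(hsv,(100,90,25),(135,255,255))
  k,l,st,_=cv2.connectedComponentsWithStats(d)
  for i in 1+np.argsort(-st[1:,4])[:3]:
    p=np.argwhere(l==i)[:,::-1].astype(np.float32)
    if len(p)<15: continue
    r=cv2.boxPoints(cv2.minAreaRect(p));q=onz(c,r,9)
    print(n,st[i],'local',((q[:,:2]-c0)@R).round(0).tolist(),im[l==i].mean(0).round())
# bolt gap brightness in side/scene: point across gap (chest -14, +28.5 from axis)
Rc=Ro.from_euler('z',.05).as_matrix()[:2,:2]
for n in('side','scene'):
  c=cam(n)
  for off in((-14,28.5),(-14,33),(-5,28.5)):
    P=np.r_[np.array([521.4,192.3])+Rc@np.array(off),100];u=proj(c,[P])[0].astype(int);print(n,off,u,c['img'][u[1],u[0]])
  o=np.array([[-20,0],[20,0]])
E
```

```text
scene [226 306  10  19  91] local [[-50.0, 20.0], [-42.0, 35.0], [10.0, 7.0], [2.0, -8.0]] [77. 73. 74.]
side [415 225  27  34 461] local [[31.0, -36.0], [35.0, -143.0], [-64.0, -96.0], [-65.0, 4.0]] [66. 74. 77.]
side [397 226   8  23 113] local [[62.0, -52.0], [50.0, -67.0], [-16.0, 0.0], [-4.0, 15.0]] [35. 32. 32.]
side [357 246   8   8  34] local [[61.0, 101.0], [67.0, 80.0], [46.0, 83.0], [40.0, 104.0]] [114. 122. 118.]
wrist [254 190  17  37 454] local [[9.0, 13.0], [9.0, -2.0], [-27.0, -1.0], [-27.0, 15.0]] [35. 32. 32.]
side (-14, 28.5) [292 309] [58 56 54]
side (-14, 33) [291 310] [56 55 52]
side (-5, 28.5) [289 307] [59 57 55]
scene (-14, 28.5) [326 197] [137 146 159]
scene (-14, 33) [327 196] [147 146 149]
scene (-5, 28.5) [329 198] [131 142 154]
```

```bash
python3 - <<'E'
from h import *
c0,R=np.array([541,-203.]),Ro.from_euler('z',-.088).as_matrix()[:2,:2]
O,D=[],[]
for n,roi in(('scene',(215,260,290,345)),('side',(385,425,215,265)),('wrist',(235,290,170,250))):
  c=cam(n,'g_'+n+'.png');im=c['img'];d=((im.max(2)<60)&(np.ptp(im.astype(int),axis=2)<15)).astype(np.uint8)
  z=np.zeros_like(d);x0,x1,y0,y1=roi;z[y0:y1,x0:x1]=d[y0:y1,x0:x1]
  k,l,st,ce=cv2.connectedComponentsWithStats(z);i=1+st[1:,4].argmax();print(n,st[i],ce[i].round(1))
  r=cv2.minAreaRect(np.argwhere(l==i)[:,::-1].astype(np.float32));print(r)
  o,v=ray(c,[ce[i]]);v=v[0]/np.linalg.norm(v);O.append(o);D.append(v)
for idx in((0,1,2),(0,2),(1,2)):
  A=sum(np.eye(3)-np.outer(D[i],D[i]) for i in idx);b=sum((np.eye(3)-np.outer(D[i],D[i]))@O[i] for i in idx)
  X=np.linalg.solve(A,b);print(idx,X.round(1),'local',((X[:2]-c0)@R).round(1),[round(np.linalg.norm((np.eye(3)-np.outer(D[i],D[i]))@(X-O[i])),1) for i in idx])
E
```

```text
scene [233 313   2   5   6] [233.7 315.2]
((233.5, 315.0), (4.0, 1.0), 90.0)
side [415 215   4  50 125] [416.4 238.8]
((416.4118347167969, 239.50257873535156), (49.0670166015625, 2.616515636444092), 88.31531524658203)
wrist [253 190  17  37 400] [259.2 206.9]
((261.0, 208.0), (36.0, 16.0), 90.0)
(0, 1, 2) [ 529.  -206.1   35.6] local [-11.7  -4.1] [np.float64(17.6), np.float64(30.1), np.float64(12.6)]
(0, 2) [ 539.9 -196.2   31.3] local [-1.7  6.7] [np.float64(2.6), np.float64(2.6)]
(1, 2) [ 522.7 -211.9   38.6] local [-17.5 -10.5] [np.float64(21.3), np.float64(21.3)]
```

```bash
python3 - <<'E'
from h import *
for n,roi in(('scene',(222,240,296,330)),('side',(392,412,218,256)),('wrist',(246,280,180,236))):
  c=cam(n);print(n,proj(c,[[544,-201,z] for z in(5,41,71)]).round(0).tolist())
  x0,x1,y0,y1=roi;g=cv2.cvtColor(c['img'],cv2.COLOR_BGR2GRAY)[y0:y1:2,x0:x1:2]
  print(roi);print('\n'.join(' '.join('%3d'%v for v in r) for r in g))
E
```

```text
scene [[234.0, 323.0], [232.0, 316.0], [230.0, 309.0]]
(222, 240, 296, 330)
192 187 128  72  67  76  93  97  95
180  99  63  65  78  96  95  95  96
 88  62  69  79  95  95  94  94  95
 63  67  92  97  95  96  98  98  97
 77  98  92 101 102 104 104 103  97
101 103  63  62  96 103 103 103 102
102 103  68  60  61  97 104 103 103
101 102  87  73  61  62  96 105 103
101 102 103  59  68  59  58 104 104
103 102 104  93  57  57  59 105 104
101 101 102 103  94  60  57  81  97
102 101 100  98 155  96  64  94  97
 94  95  96  93 103  98  88  98  98
 95  96  94  98  96  89  93  97  97
 96  96  97  97  72  79  86  98  98
 95  96  98  74  71  70  72  98  98
 96  97  96  95  70  71  73  99  98
side [[398.0, 246.0], [400.0, 236.0], [401.0, 227.0]]
(392, 412, 218, 256)
146 136  90  94  92  67  41  25  22  34
147  99  96  90  47  28  25  26  24  23
152 130  66  42  25  26  32  32  35  24
108  54  30  23  36  50  46  33  32  31
 35  26  33  13  21  52  49  30  31  32
 35  49  39   5  16  11  39  46  32  34
 52  50  31  14  57   7  16  42  48  42
 44  44  23   7  17   3  13  44  47  44
 42  42  41   8  
[... 1702 characters left out ...]
  82  85  81  82  84
 93  94  92  48  25  26  10  17   7  27  77  85  84  83  79  82  79
 94  95  92  48  24  27  17  11   4  26  79  83  82  81  83  81  83
 93  94  95  54  27  25  21   9   9  52  96  92  84  78  81  80  79
 95  97  95  61  29  31  24  12  32  84  92  97  94  86  79  81  82
 95  95  98  64  31  28  22  26  61  92  95  93  93  93  86  87  82
 93  97  97  84  34  19  21  38  84  93  94  96  94  94  92  94  92
 94  94  94  94  82  64  61  85  91  94  95  95  94  93  94  93  95
 95  94  93  93  95  96  96  94  94  96  91  92  92  94  96  95  92
 97  93  96  94  96  96  93  94  94  94  92  93  94  91  93  96  97
 94  94  93  93  94  94  95  92  94  92  95  93  87  95  92  91  89
```

The key is inside the tray but all three views match it standing upright: dark bow at about z 41–71, shaft beneath it. It has to lie down, so I'll nudge it over with shut fingers along the tray's length.

Emit:
play_rows:
  plan:
    - [-1,2,-20,0.005,0.005,0,-1]
    - [-1,0,-35,0.005,0.005,0,-1]
    - [0,0,-35,0,0,0,-1]
    - [0,0,-35,0,0,0,-1]
    - [0,0,-25,0,0,0,-1]

```text
time_s: 14.87
eef_pos: [542.1, -258.5, 110.8]
ee_rot: [0.003, 0.999, -0.043, 0.006]
force: [0.2, 0.3, 0.1]
grip_width: 0.3
```

```bash
python3 st.py
```

```text
t 14.87 [ 542.1 -258.5  110.8] phi -0.136 [ 0.012 -0.007 -1.   ] F [0.2 0.3 0.1] T [-0.055 -0.026  0.001] w 0.3
```

Emit:
play_rows:
  plan:
    - [0,0,-20,0,0.005,0,-1]
    - [-1,0,-18,0,0.005,0,-1]
    - [-1,0,-6,0,0,0,-1]
    - [0,0,0,0,0,0,-1]

```text
time_s: 15.2
eef_pos: [537.4, -256.8, 58.8]
ee_rot: [0.0, 0.999, -0.043, -0.003]
force: [-1.1, -0.4, 0.9]
grip_width: 0.001
```

```bash
python3 st.py
```

```text
t 15.2 [ 537.4 -256.8   58.8] phi -0.136 [-0.007 -0.001 -1.   ] F [-1.1 -0.4  0.9] T [-0.028  0.018 -0.023] w 0.001
```

Emit:
play_rows:
  plan:
    - [0,8,-2,0,0,0,-1]
    - [0,8,0,0,0,0,-1]
    - [0,6,0,0,0,0,-1]
    - [0,5,0,0,0,0,-1]
    - [0,5,0,0,0,0,-1]

```text
time_s: 15.62
eef_pos: [539.1, -223.2, 61.1]
ee_rot: [0.002, 0.999, -0.043, -0.0]
force: [-0.2, 0.8, -0.3]
grip_width: -0.003
```

```bash
python3 st.py
```

```text
t 15.62 [ 539.1 -223.2   61.1] phi -0.137 [-0.001 -0.004 -1.   ] F [-0.2  0.8 -0.3] T [ 0.043  0.038 -0.053] w -0.003
```

Emit:
play_rows:
  plan:
    - [0,5,0,0,0,0,-1]
    - [0,5,0,0,0,0,-1]
    - [0,5,0,0,0,0,-1]
    - [0,5,0,0,0,0,-1]
    - [0,5,0,0,0,0,-1]

```text
time_s: 16.03
eef_pos: [539.8, -195.2, 62.7]
ee_rot: [0.003, 0.999, -0.043, 0.001]
force: [0.6, -1.0, 0.7]
grip_width: 0.003
```

Emit:
play_rows:
  plan:
    - [0,0,15,0,0,0,-1]
    - [0,-10,30,0,0,0,-1]
    - [0,-20,38,0,0,0,-1]
    - [0,-30,38,0,0,0,-1]
    - [0,-20,38,0,0,0,-1]

```text
time_s: 16.45
eef_pos: [535.6, -264.7, 213.4]
ee_rot: [-0.002, 0.999, -0.04, -0.007]
force: [-0.7, -0.2, -0.8]
grip_width: -0.001
```

```bash
python3 st.py; python3 - <<'E'
from h import *
c0,R=np.array([541,-203.]),Ro.from_euler('z',-.088).as_matrix()[:2,:2]
box=np.c_[(np.array([[-63,-98],[63,-98],[63,98],[-63,98]])@R.T+c0),[8]*4]
c=cam('wrist');im=c['img'];g=cv2.cvtColor(im,cv2.COLOR_BGR2HSV)
m=np.zeros(im.shape[:2],np.uint8);cv2.fillConvexPoly(m,proj(c,box).astype(int),255)
d=m&~cv2.inRange(g,(100,90,25),(135,255,255))
k,l,st,_=cv2.connectedComponentsWithStats(d)
for i in 1+np.argsort(-st[1:,4])[:4]:
  p=np.argwhere(l==i)[:,::-1].astype(np.float32)
  if len(p)<15: continue
  q=onz(c,cv2.boxPoints(cv2.minAreaRect(p)),10);print('wrist',st[i],((q[:,:2]-c0)@R).round(0).tolist(),im[l==i].mean(0).round())
for n in('scene','side'):
  c=cam(n);u=proj(c,np.c_[(np.array([[-25,-10],[25,-10],[25,85],[-25,85]])@R.T+c0),[8]*4]);x0,y0=u.min(0).astype(int);x1,y1=u.max(0).astype(int)
  a=cv2.cvtColor(c['img'],cv2.COLOR_BGR2GRAY)[y0:y1:2,x0:x1:2];print(n,x0,y0);print('\n'.join(' '.join('%3d'%v for v in r) for r in a))
E
```

```text
t 16.45 [ 535.6 -264.7  213.4] phi -0.13 [-0.014  0.006 -1.   ] F [-0.7 -0.2 -0.8] T [-0.022 -0.036  0.026] w -0.001
wrist [ 168  185   81   35 1528] [[7.0, 75.0], [15.0, 8.0], [-14.0, 6.0], [-22.0, 75.0]] [101.  96.  96.]
scene 222 296
123 121  99  73  64  76  92  94  95  96 104 105 104 105 103 104 105 106 106  77  72
119  93  67  64  78  96  93  96  93  95 102 102 103 104 105 104 106 106 106 106  81
 89  63  68  77  93  93  93  95  96  95 102 104 104  81  86 101 106 106 105 108 107
 63  65  91  94  94  94  94  95  94  95 103 105  80  66 108 120  98 107 107 106 108
 74  94  93  91  93  93  95  94  94  96  96  81  69  65 159 138  68  78 106 107 107
 94  93  92  93  95 100  97  94  94  97  83  69  69  71  70  70  72  66 107 107 108
 95 100 101 101 101 101 102  94  95  97  74  63  77  71  73  73  65 106 108 108 108
101 101 101 102 102 103 102  95  96  97  93 132 153  67  75  62 106 106 107 107 109
101 101 103 102 102 101 102  95  96  94 124 155  91  79  62  82 107 107 107 108 108
101 102 100 102 101 101 112  93  93 118 149  90 102 108  91 108 107 108 107 108 109
101 101 100 102 101 131
[... 921 characters left out ...]
  54  51  50  43  44  43  45  48  87  48  44  43  42  44  45
 50  51  52  51  52  51  51  52  51  43  44  49  94  83  93  71  43  45  44  41
 51  53  52  49  51  52  50  51  52  51  57  98  76  34  67  80  48  50  50  50
 50  48  51  49  49  52  33  16  24  66 110  61  43  42  47  49  50  53  51  52
 50  51  52  50  52  35   9   8  17  11  43  42  45  45  51  52  54  50  50  52
 52  52  52  51  29  14  43 105  20  16  13  17  43  45  46  54  52  50  53  50
 50  50  51  52  28  11  14  46  16  16  16  41  43  45  43  52  52  50  51  51
 34  56  49  51  51  50  34   6  16   8  48  45  42  42  43  45  43  46  43  46
 27  30  52  48  52  51  51  49  22  49  53  49  45  45  44  46  43  46  43  42
```

The key now lies flat: its footprint is 67 × 29 mm, at tray-local y 7 to 75, well inside the walls. The gripper is clear, so I hand in.

```bash
python3 -c "
from rig import ctrl
print(ctrl.finish_job())"
```

```text
the job is handed in; nothing more can be done
None
```

The chest is locked and the key is lying in the coin tray; I handed the job in at about 16.5 s of the 72 s allowed.

- **Locking:** I turned the key clockwise until the torque rose steeply at the stop. A later close-up showed what I take to be the bolt, bright across the gap to the keeper.
- **Drawing out:** The key came free with the hand at about +1.33 rad, after lifting lightly while turning. The pull was mostly 3–7 N, with one brief reading of 9 N. The camera put the notch at about +1.2 rad, so the two differ by 0.13 rad. The slack between hand and key could explain that.
- **Setting down:** After I let go, the key stayed standing in the tray, so I tipped it over with shut fingers. The last check showed a 67 × 29 mm shape lying well inside the tray walls, with the gripper clear of it.

**Checks that failed or disagreed:**
- **Torque at the stop:** Two readings at the stop were 0.265 and 0.269 Nm, above my 0.2 aim and slightly above the 0.25 limit. Readings vary by about ±0.03 Nm, so I can't rule out that the lock was overloaded there.
- **Bolt:** The scene and side cameras couldn't confirm its position numerically, so that rests on the close-up and the feel of the stop.
- **Last checks:** I had used up the picture allowance, so the checks on the key in the tray were numeric.
- **Other items:** I didn't measure the bystanders again at the end. The arm passed well clear of them, and no force reading suggested contact.

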